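# Bring the fracture specimen under the inspection microscope

### The arm

A 6-joint arm with a two-finger parallel gripper is mounted at the origin on the work surface. World frame = base frame: x ahead of the robot, y to its left, z up, the work surface at z = 0. Lengths are in m, angles in rad, forces in N, time in s.
With the tool pointing down it reaches from about 0.325 to 0.775 m from the base axis. Payload 9.3 kg.
Tool frame: the origin (TCP) lies at the very end of the fingers, on their centre line; the grasp point (between the pads) lies arm.pinch_z behind it (arm.pinch_z is the distance from the TCP to the grasp point, in m); z points along the fingers, y is the direction in which the jaws open and shut (so a half turn about z gives the same grasp; the last joint's range is limited). The gripper opens to 85 mm and grips with 20 to 120 N. Pads are 22 mm wide; open, the fingers measure 114 mm over their backs; the gripper's body (76 mm by 85 mm) begins 54 mm behind the grasp point. The pads swing forward as they close: fully open they stand 13 mm farther back than shut.
Start: joints at [0.952, 0.259, 0.021, 1.334, 0, 1.418], TCP at [0.247, 0.491, 0.231] pointing down, gripper open.
Joint ranges: [-3.04, 3.04], [-0.91, 1.82], [-1.04, 1.36], [-1.92, 1.95], [-1.52, 1.45], [-3.14, 3.14]. Speed limits (rad/s): [2.22, 2.22, 2.79, 3.14, 3.14, 3.14].

### API

Orientations are given as a unit quaternion [x, y, z, w].
In Python, from workcell import get_state, eyes, workorder, arm gives the robot as it stands.
- The arm moves only by the shell command python3 -m inch 'ROWS' [OPENING] [FORCE]. ROWS is JSON, a list of rows, each an object with "translation": the shift along the tool's x, y, z in units of 0.1 m (1.0 is 0.1 m), a list of three; "roll": the turn about the tool's z in units of pi rad (1.0 is pi rad). A call has 1 to 8 rows; each row is the pose to reach, as a shift and turn from the pose commanded when the call began, along the tool's axes at that moment, turning the shorter way round; what a row does not reach only later rows make up. A row lasts 1/10 s, in which the tool goes at most 50 mm and 8.59 degrees, less where a joint would pass 70% of its speed; a pose out of reach is approached as far as the arm can. A call with a number of a shift or a turn outside -1 to 1 is refused whole. A call with a gripper value outside its range is refused whole. OPENING is the closure, from 0 (fully open) to 1 (shut), set as the call begins (- or left out, the last holds). The fingers move at their own pace and stop on an object; FORCE is the grip in N (left out, the last holds). Time passes only in rows, so rows that repeat a pose let the fingers close. It gives the time, the measured TCP pose, the force and the opening at its end, in the units of the state.
- get_state(): the state, without advancing time (a new reading comes with each control period).
- eyes.camera(name): name is "scene" or "top" or "wrist"; returns the picture (420x560x3 uint8, red, green, blue); there is no depth.
- eyes.calibration(name): a dict with "K" (3x3 intrinsics, pixels), "camera_from_world" (4x4, takes a point from world to camera coordinates). Camera axes: x right, y up, looking along -z (the intrinsics and any distortion apply to the point x, -y, -z); pixel columns grow to the right and rows downward; lengths in m; the calibration is good to about 2 mm. A picture is of the moment at which its call begins: read the wrist's pose just before it. calibration takes no time and is no camera call; for the wrist camera it gives the pose at the moment of the call.
- workorder.finish_job(): hands the job in, once; it reports no verdict.
The state is a dict: "time": time; "qpos": joint angles; "joint_velocities": joint speeds; "joint_efforts": joint torques, N m; "ee_pos": TCP position; "ee_rot": TCP orientation; "force": force on the tool from outside, world axes, zero at the start; "moment": the same for the moment, N m; "gripper_width": finger opening in m.
Only numpy, scipy, OpenCV 4.12 (cv2) and the standard library are available. Lean on these libraries where they do the work, as an engineer would, in place of code of your own. Each camera call takes 0.05 s, during which the arm holds its last target. There are 200 camera calls.

### The job

Slide the aluminium specimen carrier, blue end first, along the guideway and under the microscope head until its nose rests gently against the brass index stop, then let go. The hand does not fit under the head: feed the carrier in by the orange lug, then take hold of the blue lug on the other side and draw it home. Keep the specimen upright in its nest and never touch it with the fingers, do not bump the microscope head, do not shove the index stop off its setting, and leave the jar, lens cap and sample tray alone.

Things in the scene. Friction and masses are not known exactly. Their poses are not given: they have to be found in the camera images.
- stage: Dark steel microscope stage, fixed, upper face 20 mm above the table. Origin at table height straight under the lens axis; its -y is the feeding direction. An open flat loading deck, 200 mm wide, spans y = +70 to +400 mm; from y = +70 to -210 mm runs the guideway, its floor flush with the deck. Carries the microscope head and index stop.
- microscope: Black microscope head over the guideway; same frame as the stage. Ring light of radius 42 mm, 67 to 88 mm above the table; barrel of radius 29 mm up to 148 mm; zoom body of radius 35 mm up to 248 mm; top at 278 mm. A boom 200 mm up leads to a column of radius 16 mm (clamp 56 mm wide) at stage x = +135 mm, top 286 mm.
- guide_mouth (a point): Centre line of the guideway, on its floor, where its parallel black rails begin: stage (0, 70, 20) mm. Rails 60 mm apart; aluminium lips over their edges from y = +60 to -190 mm, underside 30 and top 35 mm above the table, leaving a slot 47 mm wide. Cheeks, also 35 mm high, flare the mouth to about 90 mm apart at y = +110 mm.
- guide_far (a point): Centre line of the guideway on its floor at its far end: stage (0, -210, 20) mm.
- index_stop (a joint): Setting of the brass index stop, a 46 x 14 x 9 mm block that slides stiffly along the guideway (m, 0 to 0.04, larger is farther along the feeding direction): its face is at stage y = -(150 mm + value). It stays where it is put; about 18 N moves it.
- stop_face (a point): Middle of the index stop's face that the carrier's nose comes to rest against, 24 mm above the table; axes as the stage's.
- carrier: Loose aluminium plate 228 mm long (its y), 56 mm wide, 8 mm thick, about 0.4 kg, lying on the deck. Origin: centre of its underside. Nose (blue lug) towards -y, tail (orange lug) towards +y. Each lug: upright tab 12 mm thick (x), 26 mm long (y), 32 mm tall above the plate; its top is 60 mm above the table on the stage. Sliding friction up to 8 N.
- carrier_nose (a point): Middle of the carrier's nose end face: carrier (0, -114, 4) mm.
- nose_lug (a point): Centre of the top of the blue lug: carrier (0, -100, 40) mm.
- tail_lug (a point): Centre of the top of the orange lug: carrier (0, +100, 40) mm.
- nest (a point): Middle of the specimen nest on the carrier's upper face, a black fence 32 x 62 mm inside, 6 mm high: carrier (0, +50, 8) mm.
- specimen: Loose grey steel ring segment with a rough fracture face on top, about 24 x 46 mm and up to 33 mm tall, 0.15 kg, standing in the nest. Origin: centre of its underside.
- jar: Closed jar, 52 mm across, 75 mm tall, on the table; bystander. Origin: centre of its underside.
- lens_cap: Black lens cap, 52 mm across, 18 mm tall, on the table; bystander. Origin: centre of its underside.
- sample_tray: White divided sample tray 90 x 120 x 30 mm on the table; bystander. Origin: centre of its underside.

How it is judged:
On the way:
1. the carrier's nose has come out on the far side of the microscope head, inside the guideway (y of carrier_nose in the frame of stage below -0.06 m and x of carrier_nose in the frame of stage between -0.008 and 0.008 m and z of carrier_nose in the frame of stage below 0.029 m), for 0.1 s.
At the end, for the whole second after the job is handed in: Carrier released and at rest in the guideway (0.06 rad, 6 mm of its centre line), nose within 2.5 mm of the index stop's face; stop within 4 mm of its first setting; specimen upright (0.1 rad) in its nest, within 15 mm of its middle (y of carrier_nose in the frame of stop_face between -0.0025 and 0.0025 m and x of carrier_nose in the frame of stop_face between -0.006 and 0.006 m and z of carrier_nose in the frame of stage below 0.029 m and angle between the y axis of carrier and the y axis of stage, either way round below 0.06 rad and distance between specimen and nest below 0.015 m and angle between specimen's own z axis and vertical below 0.1 rad and distance of stop_face from where it was at the start of the episode below 0.004 m and linear speed of carrier below 0.01 m/s); the robot touches nothing.
It fails at once if the microscope head is bumped (over 5 N) (contact force between microscope and anything else above 5 N).
It fails at once if the fingers touch the specimen (contact force between the fingers and specimen above 0.5 N).
It fails at once if the index stop is shoved more than 4 mm off its setting (distance of stop_face from where it was at the start of the episode above 0.004 m).
It fails at once if the specimen tips over (angle between specimen's own z axis and vertical above 0.35 rad).
It fails at once if a bystander is moved more than 20 mm (distance of any of jar, lens_cap, sample_tray from where it was at the start of the episode above 0.02 m).
It also fails if it takes over 58 s, if anything falls off the work surface, if the arm or the gripper's body presses on something with over 40 N, if the wrist force passes 120 N, or if a joint passes its speed limit or range.

## Working session

There is one attempt and no reset: what is moved stays moved. The work goes in short steps, Python scripts to look and compute and a shell command to move; the robot and the scene stay as the last step left them, time stands still between calls to the robot, and variables do not carry over. Pictures are saved under pics/ and viewed, about 8 in all and at most 12, crops included, and the job is handed in when it is done.

```bash
ls; mkdir -p pics
cat > h.py <<'E'
import numpy as np, cv2, json
from workcell import get_state, eyes, workorder, arm
from scipy.spatial.transform import Rotation as R
def snap(n,f):
    c=eyes.calibration(n); im=eyes.camera(n); cv2.imwrite('pics/'+f,im[:,:,::-1]); np.savez('pics/'+f+'.npz',K=c['K'],T=c['camera_from_world']); return im,c
def ray(c,u,v):
    K=np.array(c['K']);T=np.array(c['camera_from_world'])
    d=np.linalg.inv(K)@[u,v,1]; d=np.array([d[0],-d[1],-d[2]])
    return -T[:3,:3].T@T[:3,3], T[:3,:3].T@d
def onz(c,u,v,z):
    o,d=ray(c,u,v); return (o+d*(z-o[2])/d[2])
def proj(c,p):
    K=np.array(c['K']);T=np.array(c['camera_from_world'])
    q=T[:3,:3]@np.array(p)+T[:3,3]; q=K@[q[0],-q[1],-q[2]]; return q[:2]/q[2]
E
python3 - <<'E'
from h import *
for n in('scene','top'):
    im,c=snap(n,n+'1.png'); print(c)
a=cv2.imread('pics/scene1.png');b=cv2.imread('pics/top1.png')
print(get_state(),arm.pinch_z)
E
```

```text
pics
{'K': array([[476.30632535,   0.        , 278.92827269],
       [  0.        , 476.30632535, 205.46184855],
       [  0.        ,   0.        ,   1.        ]]), 'camera_from_world': array([[ 0.02143271,  0.99971833, -0.01019268,  0.0276625 ],
       [-0.67366948,  0.02197415,  0.73870601,  0.31742218],
       [ 0.73872192, -0.00896598,  0.67395069, -1.52075486],
       [ 0.        ,  0.        ,  0.        ,  1.        ]])}
{'K': array([[398.46982496,   0.        , 286.82244175],
       [  0.        , 398.46982496, 202.50904444],
       [  0.        ,   0.        ,   1.        ]]), 'camera_from_world': array([[ 0.00865993, -0.99984709, -0.01519193, -0.02066611],
       [ 0.98726291,  0.00613536,  0.15897894, -0.555846  ],
       [-0.15886143, -0.01637517,  0.98716508, -0.98174097],
       [ 0.        ,  0.        ,  0.        ,  1.        ]])}
{'time': 0.1, 'qpos': array([ 9.52436863e-01,  2.59105887e-01,  2.08651340e-02,  1.33369669e+00,
       -3.58737838e-05,  1.41819913e+00]), 'joint_velocities': array([-0.00076651, -0.00129743,  0.0014399 , -0.00054404, -0.00053948,
        0.00166979]), 'joint_efforts': array([ 4.35833470e-03, -5.56692803e+01,  3.45072591e+01,  1.16120931e-02,
       -1.62440915e-04, -2.12545262e-05]), 'ee_pos': array([0.24687755, 0.49120787, 0.23075374]), 'ee_rot': array([ 2.30781788e-01,  9.73005365e-01, -5.35435022e-04, -1.97910934e-04]), 'force': array([ 0.3661719 ,  0.43969921, -0.09680226]), 'moment': array([ 0.04583145,  0.00895016, -0.02335085]), 'gripper_width': 0.0853265317853715} 0.0187
```

View pics/top1.png

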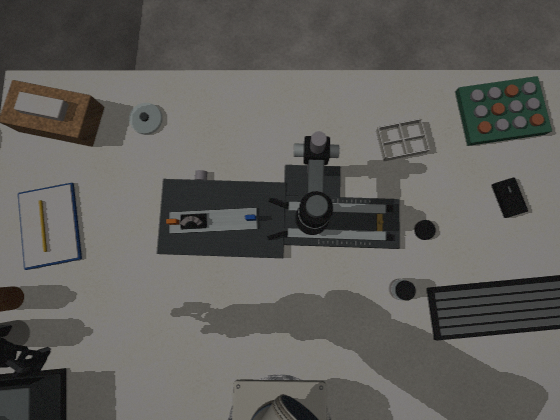

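View pics/scene1.png

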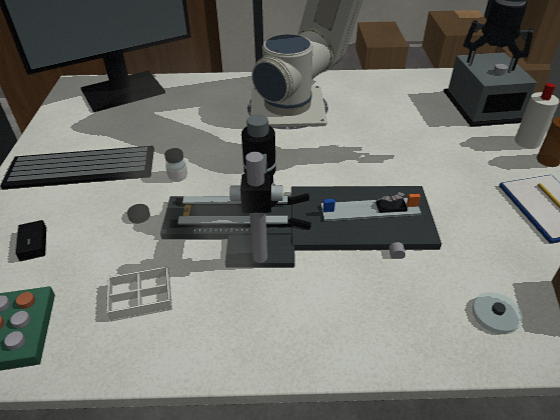

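Top: the stage lies along world y, with the orange lug at about (172,222), the blue lug at (251,217), the head at (315,208) and the brass stop at (380,221). The jar at (405,290) and cap at (425,230) are on the far side. The scene view agrees.

Run:
```python
from h import *
cs={}
for n in('top','scene'):
    d=np.load(f'pics/{n}1.png.npz'); c=dict(K=d['K'],camera_from_world=d['T']);cs[n]=c
    im=cv2.imread(f'pics/{n}1.png'); hsv=cv2.cvtColor(im,cv2.COLOR_BGR2HSV)
    roi=np.zeros(im.shape[:2],np.uint8)
    if n=='top': roi[170:265,150:410]=255
    else: roi[180:255,160:440]=255
    for nm,lo,hi in(('orange',(5,150,120),(18,255,255)),('blue',(100,150,80),(125,255,255)),('brass',(18,90,50),(32,255,255)),('white',(0,0,130),(180,60,255))):
        m=cv2.inRange(hsv,lo,hi)&roi
        k,l,s,ce=cv2.connectedComponentsWithStats(m)
        for i in range(1,k):
            if s[i,4]>12: print(n,nm,s[i],ce[i].round(1),onz(c,*ce[i],0.055 if nm in('orange','blue') else .028).round(4))
c=cs['top']
for nm,u,v,z in(('deckTL',162,180,.02),('deckBL',157,253,.02),('deckBR',284,258,.02),('farT',401,200,.03),('farB',399,249,.03),('headtop',317,207,.278),('jar',405,290,.075),('cap',425,230,.018)): print(nm,onz(c,u,v,z).round(3))
s=get_state(); print(R.from_quat(s['ee_rot']).as_matrix().round(3))
a=cv2.imread('pics/top1.png')[165:270,145:445]; cv2.imwrite('pics/c1.png',cv2.resize(a,None,fx=2.66,fy=2.66,interpolation=cv2.INTER_CUBIC))
```

```text
top orange [167 219   8   4  32] [170.5 220.5] [0.5061 0.2785 0.055 ]
top blue [245 215  10   4  37] [249.9 216.5] [0.5178 0.0768 0.055 ]
top brass [377 214   6  17  96] [379.4 222. ] [ 0.5091 -0.2561  0.028 ]
top white [152 170  22  11  61] [161.6 174.8] [0.6312 0.3174 0.028 ]
top white [170 170  17   9  46] [178.5 173.3] [0.6354 0.2725 0.028 ]
top white [187 170   8   5  14] [189.8 171.1] [0.6417 0.2426 0.028 ]
top white [208 170   9   4  13] [212.5 170.9] [0.6424 0.1819 0.028 ]
top white [215 171  10   9  38] [219.9 175.8] [0.6292 0.1618 0.028 ]
top white [231 170   7   5  15] [234.5 171.9] [0.6401 0.1235 0.028 ]
top white [242 170  39  12 198] [263.  175.5] [0.6307 0.0475 0.028 ]
top white [278 170   6   7  20] [281.3 173.4] [ 0.6365 -0.001   0.028 ]
top white [230 177  10   4  13] [235.2 178.2] [0.6229 0.1209 0.028 ]
top white [351 178  25  19 155] [362.7 186.7] [ 0.6019 -0.2151  0.028 ]
top white [346 185   4  10  22] [347.3 188.5] [ 0.5967 -0.1748  0.028 ]
top white [365 189   7   9  19] [369.1 193.8] [ 0.5829 -0.2313  0.028 ]
top white [402 192   8   7  18] [405.8 194.5] [ 0.
[... 2330 characters left out ...]
] [360.4 210. ] [0.5225 0.1525 0.028 ]
scene white [266 216  21   6 126] [276.  218.5] [ 0.545  -0.0458  0.028 ]
scene white [201 220  36   3  66] [219.8 221.4] [ 0.5504 -0.175   0.028 ]
scene white [182 240  40  15 572] [202.2 247. ] [ 0.6293 -0.2078  0.028 ]
scene white [396 243  44  12 209] [417.7 250.9] [0.6549 0.2559 0.028 ]
scene white [295 250  87   5 362] [338.5 252.4] [0.6539 0.0862 0.028 ]
deckTL [0.619 0.318 0.02 ]
deckBL [0.425 0.32  0.02 ]
deckBR [ 0.415 -0.01   0.02 ]
farT [ 0.567 -0.313  0.03 ]
farB [ 0.44  -0.304  0.03 ]
headtop [ 0.51  -0.08   0.278]
jar [ 0.34  -0.303  0.075]
cap [ 0.49  -0.376  0.018]
[[-0.893  0.449 -0.001]
 [ 0.449  0.893 -0.001]
 [ 0.    -0.001 -1.   ]]
```

View pics/c1.png

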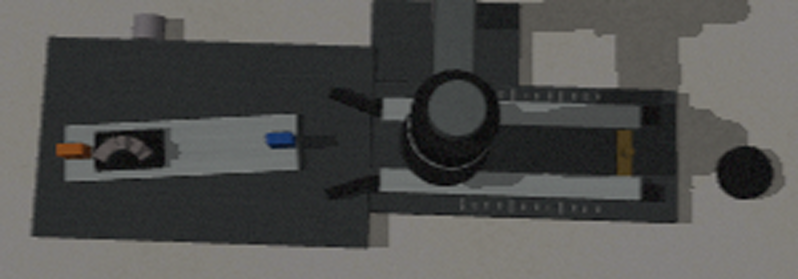

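```bash
python3 -m inch '[{"translation":[-0.5,-0.1,0],"roll":0.04},{"translation":[-1,-0.23,0],"roll":0.08},{"translation":[-1,-0.23,0],"roll":0.13},{"translation":[-1,-0.23,0],"roll":0.18},{"translation":[-1,-0.23,0],"roll":0.23},{"translation":[-1,-0.23,0],"roll":0.28},{"translation":[-1,-0.23,0],"roll":0.333},{"translation":[-1,-0.23,0],"roll":0.333}]'
python3 - <<'E'
from h import *
s=get_state(); M=R.from_quat(s['ee_rot']).as_matrix(); print(M.round(3)); print((M.T@(np.array([.508,.200,.25])-s['ee_pos'])*10).round(3))
E
```

```text
time: 0.9
ee_pos: [0.3259, 0.4258, 0.2309]
ee_rot: [0.688, 0.726, -0.0, -0.0]
force: [0.3, 0.6, -0.2]
gripper_width: 0.0853
[[-0.053  0.999 -0.001]
 [ 0.999  0.053 -0.001]
 [-0.001 -0.001 -1.   ]]
[-2.351  1.698 -0.19 ]
```

```bash
python3 -m inch '[{"translation":[-0.3,0.3,0]},{"translation":[-0.65,0.6,0]},{"translation":[-1,1,0]},{"translation":[-1,1,0]}]'
python3 -m inch '[{"translation":[-0.35,0.25,0]},{"translation":[-0.7,0.5,0]},{"translation":[-1,0.7,-0.19]},{"translation":[-1,0.7,-0.19]},{"translation":[-1,0.7,-0.19]}]'
python3 - <<'E'
from h import *
im,c=snap('wrist','w1.png'); print(c); s=get_state(); print(s['ee_pos'])
E
```

```text
{'K': array([[296.06817656,   0.        , 274.53299411],
       [  0.        , 296.06817656, 202.83375094],
       [  0.        ,   0.        ,   1.        ]]), 'camera_from_world': array([[ 9.98648063e-01,  5.19780524e-02, -5.72376931e-04,
        -3.48290482e-01],
       [-4.98412049e-02,  9.54350037e-01, -2.94502736e-01,
        -3.52495700e-01],
       [-1.47614307e-02,  2.94133115e-01,  9.55650465e-01,
        -4.98453086e-01],
       [ 0.00000000e+00,  0.00000000e+00,  0.00000000e+00,
         1.00000000e+00]])}
[0.3259384  0.42577727 0.23090011]validation failed for argument at $[0]...
validation failed for argument at $[0]...
```

View pics/w1.png

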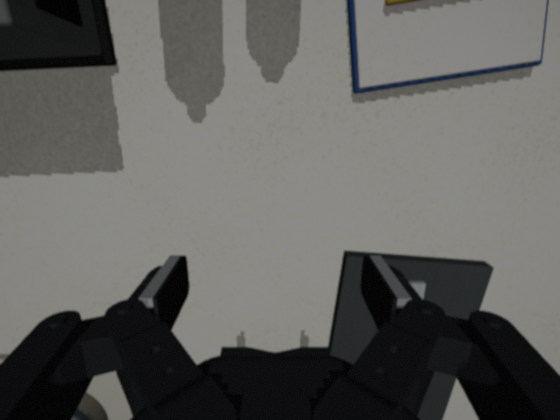

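The rows need a roll entry, so the hand has not moved. The wrist view shows the camera on the +y side. I'll fit the stage centre line from the two fixed cameras.

```bash
python3 -m inch '[{"translation":[-0.3,0.3,0],"roll":0},{"translation":[-0.65,0.6,0],"roll":0},{"translation":[-1,1,0],"roll":0},{"translation":[-1,1,0],"roll":0}]'
python3 -m inch '[{"translation":[-0.4,0.4,0],"roll":0},{"translation":[-0.55,0.8,0],"roll":0},{"translation":[-0.55,0.8,0],"roll":0}]'
python3 - <<'E'
from h import *
def load(n):
    d=np.load(f'pics/{n}1.png.npz'); return cv2.GaussianBlur(cv2.cvtColor(cv2.imread(f'pics/{n}1.png'),cv2.COLOR_BGR2GRAY),(3,3),0).astype(float),dict(K=d['K'],camera_from_world=d['T'])
def edge(g,u,v0,v1):
    d=np.diff(g[v0:v1,u]); i=np.argmax(abs(d)); 
    w=abs(d[max(0,i-1):i+2]); return v0+.5+max(0,i-1)+(w@np.arange(len(w)))/w.sum(), d[i]
def line(nm,g,c,us,a,b,z):
    P=[]
    for s in (a,b):
        p=[]
        for u in us:
            t=(u-us[0])/(us[-1]-us[0]); v=s[0]+(s[1]-s[0])*t
            e,_=edge(g,u,int(v-5),int(v+6)); p.append(onz(c,u,e,z)[:2])
        p=np.array(p); k=np.polyfit(p[:,1],p[:,0],1); r=p[:,0]-np.polyval(k,p[:,1])
        m=abs(r)<.003; k=np.polyfit(p[m,1],p[m,0],1); P.append(k); print(nm,k.round(4),m.sum(),len(us),'x@-.2 %.4f x@.2 %.4f'%(np.polyval(k,-.2),np.polyval(k,.2)))
    k=(P[0]+P[1])/2; print(nm,'MID',k.round(4),'x@.27 %.4f x@0 %.4f x@-.2 %.4f'%tuple(np.polyval(k,y) for y in(.27,0,-.2)))
g,c=load('top')
cv=lambda x,y:(145+x/2.66,165+y/2.66)
line('deck top',g,c,range(166,280),(180,183),(253,258),.02)
line('lip outer',g,c,range(340,384),(204,205.5),(236,239.5),.035)
line('lip inner',g,c,range(340,375),(212.5,213),(231,232),.035)
line('carrier',g,c,range(172,254),(212,208),(232.5,229),.028)
g,c=load('scene')
line('deck scene',g,c,range(330,430),(187,186),(248,247),.02)
print(get_state()['ee_pos'])
a=cv2.imread('pics/scene1.png')[175:275,155:445]; cv2.imwrite('pics/c2.png',cv2.resize(a,None,fx=2.7,fy=2.7,interpolation=cv2.INTER_CUBIC))
E
```

```text
time: 1.35
ee_pos: [0.4353, 0.3289, 0.2306]
ee_rot: [0.687, 0.727, -0.0, 0.001]
force: [0.1, 0.2, 0.1]
gripper_width: 0.0851
time: 1.65
ee_pos: [0.5188, 0.2796, 0.2299]
ee_rot: [0.687, 0.727, -0.0, 0.0]
force: [-0.4, -0.6, 0.3]
gripper_width: 0.0854
deck top [0.0269 0.6154] 114 114 x@-.2 0.6100 x@.2 0.6208
deck top [0.0254 0.415 ] 114 114 x@-.2 0.4100 x@.2 0.4201
deck top MID [0.0261 0.5152] x@.27 0.5223 x@0 0.5152 x@-.2 0.5100
lip outer [0.0212 0.5609] 44 44 x@-.2 0.5567 x@.2 0.5652
lip outer [0.0259 0.4699] 44 44 x@-.2 0.4647 x@.2 0.4751
lip outer MID [0.0235 0.5154] x@.27 0.5218 x@0 0.5154 x@-.2 0.5107
lip inner [0.0318 0.5401] 35 35 x@-.2 0.5337 x@.2 0.5464
lip inner [0.0275 0.4917] 35 35 x@-.2 0.4862 x@.2 0.4972
lip inner MID [0.0297 0.5159] x@.27 0.5239 x@0 0.5159 x@-.2 0.5099
carrier [-0.0616  0.5496] 44 82 x@-.2 0.5619 x@.2 0.5372
carrier [-0.0454  0.4923] 48 82 x@-.2 0.5014 x@.2 0.4832
carrier MID [-0.0535  0.5209] x@.27 0.5065 x@0 0.5209 x@-.2 0.5316
deck scene [0.0302 0.4196] 94 100 x@-.2 0.4136 x@.2 0.4257
deck scene [0.0254 0.6366] 77 100 x@-.2 0.6315 x@.2 0.6417
deck scene MID [0.0278 0.5281] x@.27 0.5356 x@0 0.5281 x@-.2 0.5226
[0.51884316 0.27958193 0.22991572]
```

View pics/c2.png

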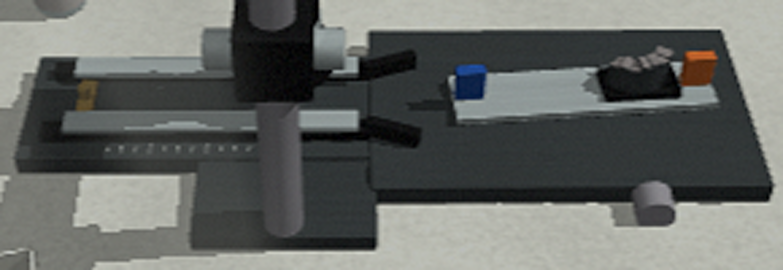

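Stage centre line from the top view: x = 0.5154 + 0.0265·y, yaw −0.0265. The origin is near (0.513, −0.080), and the carrier yaw is about +0.055. The crop shows all parts clear, with the orange lug at far right behind the specimen. Descending on the orange lug.

```bash
python3 -m inch '[{"translation":[0,-0.13,0.3],"roll":0},{"translation":[0,-0.13,0.7],"roll":0},{"translation":[0,-0.13,1],"roll":0},{"translation":[0,-0.13,1],"roll":0},{"translation":[0,-0.13,1],"roll":0}]' 0.55 40
python3 - <<'E'
from h import *
s=get_state(); M=R.from_quat(s['ee_rot']).as_matrix(); print((M.T@(np.array([.5055,.278,.041])-s['ee_pos'])*10).round(3),s['ee_pos'],M.round(3))
im,c=snap('wrist','w2.png')
E
```

```text
time: 2.15
ee_pos: [0.5016, 0.2814, 0.1318]
ee_rot: [0.686, 0.728, -0.0, -0.0]
force: [0.0, -0.9, -0.4]
gripper_width: 0.0385
[-0.036  0.037  0.908] [0.50161943 0.28138606 0.13182475] [[-0.06   0.998 -0.001]
 [ 0.998  0.06  -0.   ]
 [-0.    -0.001 -1.   ]]
```

View pics/w2.png

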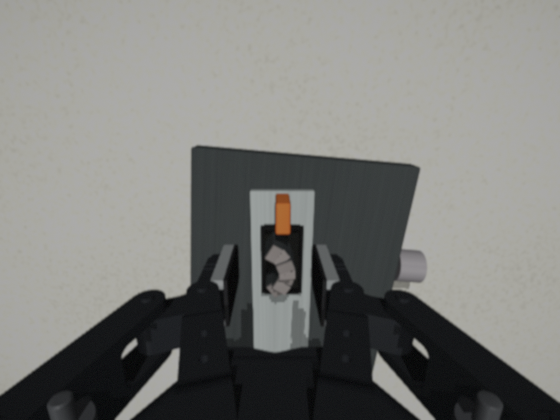

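The wrist view shows the orange lug top centred at about (283,219) between the jaws, with the specimen upright in its nest.

Run:
```python
from h import *
d=np.load('pics/w2.png.npz'); c=dict(K=d['K'],camera_from_world=d['T'])
im=cv2.imread('pics/w2.png'); hsv=cv2.cvtColor(im,cv2.COLOR_BGR2HSV); m=cv2.inRange(hsv,(3,150,60),(20,255,255))
ys,xs=np.nonzero(m); v=hsv[:,:,2]
for y in range(ys.min(),ys.max()+1,3):
    x=xs[ys==y]; print(y,x.min(),x.max(),int(v[y,x].mean()))
for p in((283.5,203),(283.5,219),(283.5,234)): print(p,onz(c,*p,.06).round(4))
s=get_state();print(s['ee_pos'])
```

```text
195 277 287 128
198 277 288 128
201 277 288 130
204 276 289 161
207 276 289 166
210 276 289 165
213 276 289 165
216 276 289 165
219 276 289 165
222 276 289 165
225 275 290 157
228 275 290 157
231 275 290 157
234 276 289 103
(283.5, 203) [0.5085 0.2914 0.06  ]
(283.5, 219) [0.5094 0.2786 0.06  ]
(283.5, 234) [0.5102 0.2662 0.06  ]
[0.50229279 0.28157105 0.1327728 ]
```

```bash
python3 -m inch '[{"translation":[-0.02,0.05,0.3],"roll":0},{"translation":[-0.03,0.05,0.6],"roll":0},{"translation":[-0.03,0.05,0.8],"roll":0},{"translation":[-0.03,0.05,0.91],"roll":0},{"translation":[-0.03,0.05,0.91],"roll":0},{"translation":[-0.03,0.05,0.91],"roll":0}]'
python3 -m inch '[{"translation":[0,0,0],"roll":0},{"translation":[0,0,0],"roll":0},{"translation":[0,0,0],"roll":0},{"translation":[0,0,0],"roll":0},{"translation":[0,0,0],"roll":0},{"translation":[0,0,0],"roll":0}]' 1 40
python3 - <<'E'
from h import *
s=get_state(); M=R.from_quat(s['ee_rot']).as_matrix(); print(s['ee_pos'],s['force'],s['gripper_width'],np.arctan2(M[1,1],M[0,1]))
im,c=snap('top','top2.png')
hsv=cv2.cvtColor(im,cv2.COLOR_RGB2HSV); m=cv2.inRange(hsv,(100,150,80),(125,255,255)); m[:, :200]=0;m[:,300:]=0;m[:170]=0;m[265:]=0
ys,xs=np.nonzero(m); print('blue',onz(c,xs.mean(),ys.mean(),.055))
E
```

```text
time: 2.8
ee_pos: [0.5079, 0.2788, 0.0418]
ee_rot: [0.686, 0.728, 0.001, 0.0]
force: [0.1, -0.5, 0.1]
gripper_width: 0.0385
time: 3.4
ee_pos: [0.5078, 0.2787, 0.0416]
ee_rot: [0.686, 0.728, 0.001, 0.001]
force: [-0.9, -0.5, 5.9]
gripper_width: 0.011
[0.50776149 0.27865721 0.04163197] [-0.94208885 -0.51192456  5.94479276] 0.01099218835038084 0.05891978506875394
blue [0.51603171 0.07595146 0.055     ]
```

Gripped (11 mm). Now aligning with the guideway: yaw to −0.0265 and +16 mm in x.

```bash
python3 -m inch '[{"translation":[0,0.02,-0.01],"roll":0.003},{"translation":[0,0.04,-0.01],"roll":0.006},{"translation":[0,0.065,-0.01],"roll":0.010},{"translation":[-0.01,0.09,-0.01],"roll":0.014},{"translation":[-0.01,0.115,-0.01],"roll":0.019},{"translation":[-0.01,0.14,-0.01],"roll":0.024},{"translation":[-0.01,0.155,-0.01],"roll":0.0272},{"translation":[-0.01,0.155,-0.01],"roll":0.0272}]'
cat > chk.py <<'E'
from h import *
import sys
s=get_state(); M=R.from_quat(s['ee_rot']).as_matrix(); print(s['ee_pos'].round(4),s['force'].round(1),round(s['gripper_width'],4),'yaw',np.arctan2(M[1,1],M[0,1]).round(4))
im,c=snap('top',sys.argv[1])
hsv=cv2.cvtColor(im,cv2.COLOR_RGB2HSV); m=cv2.inRange(hsv,(100,150,80),(125,255,255)); m[:, :200]=0;m[:,400:]=0;m[:170]=0;m[265:]=0
ys,xs=np.nonzero(m)
if len(xs): p=onz(c,xs.mean(),ys.mean(),.055); print('blue',len(xs),p,'off line',p[0]-.5154-.0265*p[1])
g=cv2.GaussianBlur(cv2.cvtColor(im,cv2.COLOR_RGB2GRAY),(3,3),0).astype(float)
# carrier mid-line, plate edges
p=s['ee_pos']
for y in np.arange(p[1]-.19,p[1]-.13,.01):
    u,_=proj(c,[.5154,y,.028]); u=int(round(u)); xc=.5154+.0265*y; e=[]
    for sx in(.028,-.028):
        v=proj(c,[xc+sx,y,.028])[1]; a=int(v-4); d=abs(np.diff(g[a:a+9,u])); i=int(np.argmax(d)); i0=max(0,i-1); w=d[i0:i+2]; e.append(onz(c,u,a+.5+i0+(w@np.arange(len(w)))/w.sum(),.028)[0])
    print(round(y,3),'width',round(e[0]-e[1],4),'off',round((e[0]+e[1])/2-xc,4))
E
python3 chk.py top3.png
```

```text
time: 4.25
ee_pos: [0.5221, 0.2784, 0.0416]
ee_rot: [0.717, 0.697, -0.0, -0.0]
force: [-5.4, 0.2, 6.4]
gripper_width: 0.0109
[0.5221 0.2784 0.0416] [-5.4  0.2  6.4] 0.0109 yaw -0.0277
blue 7 [0.51249576 0.06867554 0.055     ] off line -0.004724142586715658
0.088 width 0.057 off -0.0047
0.098 width 0.0565 off -0.0046
0.108 width 0.0562 off -0.0043
0.118 width 0.0559 off -0.0047
0.128 width 0.0548 off -0.0043
0.138 width 0.0553 off -0.0047
```

```bash
python3 -m inch '[{"translation":[0,0.015,-0.01],"roll":0},{"translation":[0,0.03,-0.01],"roll":0},{"translation":[-0.03,0.046,-0.01],"roll":0},{"translation":[-0.08,0.046,-0.01],"roll":0},{"translation":[-0.14,0.046,-0.01],"roll":0},{"translation":[-0.2,0.046,-0.01],"roll":0},{"translation":[-0.25,0.046,-0.01],"roll":0},{"translation":[-0.25,0.046,-0.01],"roll":0}]'
python3 chk.py top4.png
```

```text
time: 5.1
ee_pos: [0.5265, 0.2521, 0.0423]
ee_rot: [0.717, 0.697, -0.0, 0.0]
force: [-0.4, -0.5, -4.2]
gripper_width: 0.011
[0.5265 0.2521 0.0423] [-0.4 -0.5 -4.2] 0.011 yaw -0.0276
0.062 width 0.0579 off 0.0012
0.072 width 0.0569 off 0.0014
0.082 width 0.0556 off 0.0023
0.092 width 0.0552 off 0.0018
0.102 width 0.0548 off 0.0018
0.112 width 0.0552 off 0.0014
```

```bash
python3 -m inch '[{"translation":[-0.05,-0.01,0.005],"roll":0},{"translation":[-0.12,-0.01,0.005],"roll":0},{"translation":[-0.2,-0.01,0.005],"roll":0},{"translation":[-0.27,-0.01,0.005],"roll":0},{"translation":[-0.34,-0.01,0.005],"roll":0},{"translation":[-0.4,-0.01,0.005],"roll":0},{"translation":[-0.45,-0.01,0.005],"roll":0},{"translation":[-0.45,-0.01,0.005],"roll":0}]'
python3 chk.py top5.png
python3 - <<'E'
import cv2
a=cv2.imread('pics/top5.png')[165:270,145:445]; cv2.imwrite('pics/c5.png',cv2.resize(a,None,fx=2.66,fy=2.66,interpolation=cv2.INTER_CUBIC))
E
```

```text
time: 5.95
ee_pos: [0.5243, 0.2073, 0.0418]
ee_rot: [0.717, 0.697, -0.0, 0.0]
force: [-0.1, -0.0, -2.8]
gripper_width: 0.0114
[0.5243 0.2073 0.0418] [-0.1 -0.  -2.8] 0.0114 yaw -0.0274
blue 2 [0.51437708 0.00656626 0.055     ] off line -0.0011969211395948143
0.017 width 0.0566 off 0.0007
0.027 width 0.0563 off 0.0012
0.037 width 0.0561 off 0.0007
0.047 width 0.0555 off 0.0005
0.057 width 0.0552 off 0.0005
0.067 width 0.0554 off 0.0002
```

View pics/c5.png

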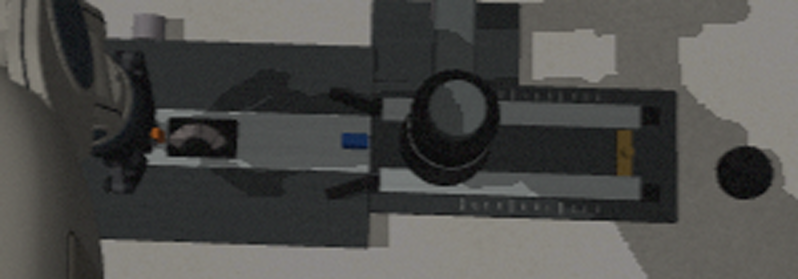

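The nose sits centred between the cheeks (blue lug at about (355,141) in the crop) and the specimen is upright. Advancing into the rails.

```bash
python3 -m inch '[{"translation":[-0.05,0,0.003],"roll":0},{"translation":[-0.1,0,0.003],"roll":0},{"translation":[-0.15,0,0.003],"roll":0},{"translation":[-0.2,0,0.003],"roll":0},{"translation":[-0.25,0,0.003],"roll":0},{"translation":[-0.3,0,0.003],"roll":0}]'
python3 -m inch '[{"translation":[-0.06,0,0],"roll":0},{"translation":[-0.13,0,0],"roll":0},{"translation":[-0.2,0,0],"roll":0},{"translation":[-0.27,0,0],"roll":0},{"translation":[-0.34,0,0],"roll":0},{"translation":[-0.4,0,0],"roll":0}]'
```

```text
time: 6.6
ee_pos: [0.5236, 0.1778, 0.0416]
ee_rot: [0.716, 0.698, 0.0, 0.0]
force: [-0.2, 2.1, 0.8]
gripper_width: 0.0108
time: 7.2
ee_pos: [0.5225, 0.1376, 0.0416]
ee_rot: [0.716, 0.698, 0.0, 0.0]
force: [0.1, 4.6, 1.7]
gripper_width: 0.0109
```

```bash
python3 -m inch '[{"translation":[-0.07,0,0],"roll":0},{"translation":[-0.15,0,0],"roll":0},{"translation":[-0.23,0,0],"roll":0},{"translation":[-0.31,0,0],"roll":0},{"translation":[-0.39,0,0],"roll":0},{"translation":[-0.47,0,0],"roll":0},{"translation":[-0.54,0,0],"roll":0},{"translation":[-0.6,0,0],"roll":0}]'
python3 -m inch '[{"translation":[-0.07,0,0],"roll":0},{"translation":[-0.15,0,0],"roll":0},{"translation":[-0.23,0,0],"roll":0},{"translation":[-0.31,0,0],"roll":0},{"translation":[-0.39,0,0],"roll":0},{"translation":[-0.46,0,0],"roll":0},{"translation":[-0.53,0,0],"roll":0},{"translation":[-0.53,0,0],"roll":0}]'
python3 - <<'E'
from h import *
im,c=snap('scene','s2.png'); a=cv2.imread('pics/s2.png')[95:275,155:445]; cv2.imwrite('pics/c6.png',cv2.resize(a,None,fx=2.7,fy=2.7,interpolation=cv2.INTER_CUBIC))
E
```

```text
time: 8.0
ee_pos: [0.5209, 0.0776, 0.0416]
ee_rot: [0.717, 0.698, 0.0, 0.0]
force: [0.1, 5.6, 4.6]
gripper_width: 0.0106
time: 8.8
ee_pos: [0.5194, 0.0239, 0.0416]
ee_rot: [0.717, 0.697, -0.0, 0.0]
force: [-0.6, -0.4, 5.1]
gripper_width: 0.0109
```

View pics/c6.png

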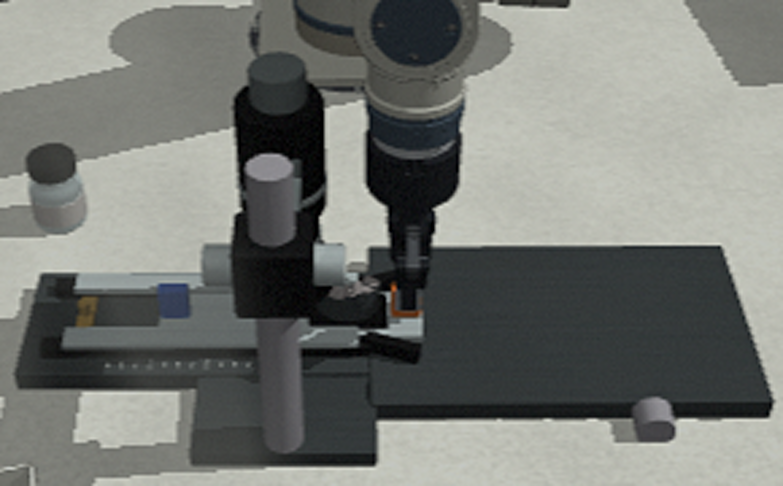

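The blue lug is out on the far side at about (174,300) in the crop; the specimen is upright. Release, back off, and flip the hand so the camera faces away from the head.

```bash
python3 -m inch '[{"translation":[0,0,0],"roll":0},{"translation":[0,0,0],"roll":0},{"translation":[0,0,0],"roll":0},{"translation":[0,0,0],"roll":0},{"translation":[0,0,0],"roll":0}]' 0.55
python3 -m inch '[{"translation":[0,0,-0.15],"roll":0},{"translation":[0,0,-0.35],"roll":0},{"translation":[0.1,0,-0.6],"roll":0},{"translation":[0.35,0,-0.85],"roll":0},{"translation":[0.7,0,-1],"roll":0},{"translation":[0.8,0,-1],"roll":0},{"translation":[0.8,0,-1],"roll":0}]'
for i in 1 2 3; do :; done
python3 -m inch '[{"translation":[0,0,0],"roll":-0.04},{"translation":[0,0,0],"roll":-0.08},{"translation":[0,0,0],"roll":-0.13},{"translation":[0,0,0],"roll":-0.17},{"translation":[0,0,0],"roll":-0.21},{"translation":[0,0,0],"roll":-0.25},{"translation":[0,0,0],"roll":-0.3},{"translation":[0,0,0],"roll":-0.34}]'
python3 -m inch '[{"translation":[0,0,0],"roll":-0.04},{"translation":[0,0,0],"roll":-0.08},{"translation":[0,0,0],"roll":-0.13},{"translation":[0,0,0],"roll":-0.17},{"translation":[0,0,0],"roll":-0.21},{"translation":[0,0,0],"roll":-0.25},{"translation":[0,0,0],"roll":-0.3},{"translation":[0,0,0],"roll":-0.34}]'
python3 -m inch '[{"translation":[0,0,0],"roll":-0.04},{"translation":[0,0,0],"roll":-0.08},{"translation":[0,0,0],"roll":-0.13},{"translation":[0,0,0],"roll":-0.17},{"translation":[0,0,0],"roll":-0.21},{"translation":[0,0,0],"roll":-0.25},{"translation":[0,0,0],"roll":-0.3},{"translation":[0,0,0],"roll":-0.32}]'
```

```text
time: 9.35
ee_pos: [0.5194, 0.0252, 0.0414]
ee_rot: [0.716, 0.698, -0.0, -0.0]
force: [0.3, 1.2, 0.0]
gripper_width: 0.0385
time: 10.05
ee_pos: [0.5214, 0.1063, 0.1413]
ee_rot: [0.716, 0.699, 0.0, 0.0]
force: [-0.6, 0.1, -0.2]
gripper_width: 0.0382
time: 10.85
ee_pos: [0.5211, 0.1039, 0.1402]
ee_rot: [0.259, 0.966, -0.001, -0.001]
force: [0.5, 0.7, 0.1]
gripper_width: 0.0383
time: 11.65
ee_pos: [0.5211, 0.1039, 0.1402]
ee_rot: [-0.269, 0.963, 0.0, -0.001]
force: [0.5, -0.2, -0.5]
gripper_width: 0.0381
time: 12.45
ee_pos: [0.5211, 0.1039, 0.1402]
ee_rot: [-0.699, 0.715, 0.001, -0.001]
force: [-0.3, 0.6, -0.2]
gripper_width: 0.0386
```

```bash
python3 -m inch '[{"translation":[0,0.3,0],"roll":0},{"translation":[0,0.65,0],"roll":0},{"translation":[0,1,0],"roll":0},{"translation":[0,1,0],"roll":0}]'
python3 -m inch '[{"translation":[0,0.3,0],"roll":0},{"translation":[0,0.75,0],"roll":0},{"translation":[0.3,0.75,0],"roll":0},{"translation":[0.65,0.75,0],"roll":0},{"translation":[1,0.75,0],"roll":0},{"translation":[1,0.75,0],"roll":0}]'
python3 -m inch '[{"translation":[0.35,0,0],"roll":0},{"translation":[0.7,0,0],"roll":0},{"translation":[1,0,0],"roll":0},{"translation":[1,0,0],"roll":0}]'
python3 -m inch '[{"translation":[0.3,0,0],"roll":0},{"translation":[0.6,0,0],"roll":0},{"translation":[0.8,0,0],"roll":0},{"translation":[0.8,0,0],"roll":0}]'
python3 - <<'E'
from h import *
s=get_state(); M=R.from_quat(s['ee_rot']).as_matrix(); print((M.T@(np.array([.514,-.176,.14])-s['ee_pos'])*10).round(3),s['ee_pos'],M.round(3),s['qpos'])
E
```

```text
time: 12.85
ee_pos: [0.4172, 0.107, 0.1405]
ee_rot: [-0.698, 0.716, 0.001, -0.002]
force: [0.3, -0.3, -0.8]
gripper_width: 0.0386
time: 13.45
ee_pos: [0.3441, 0.0063, 0.141]
ee_rot: [-0.696, 0.718, -0.0, -0.001]
force: [0.2, 0.3, -0.3]
gripper_width: 0.038
time: 13.85
ee_pos: [0.3416, -0.093, 0.141]
ee_rot: [-0.696, 0.718, 0.0, -0.0]
force: [-0.4, 0.3, -0.1]
gripper_width: 0.0382
time: 14.25
ee_pos: [0.3394, -0.1715, 0.1409]
ee_rot: [-0.697, 0.717, 0.0, -0.0]
force: [-0.0, 0.2, -0.7]
gripper_width: 0.0384
[-0.006 -1.747  0.008] [ 0.33939004 -0.17154065  0.14093565] [[-0.029 -1.    -0.001]
 [-1.     0.029  0.   ]
 [-0.     0.001 -1.   ]] [-6.89438674e-01  2.04367753e-02 -5.05739662e-01  1.04523339e+00
 -2.50763003e-04 -2.23126341e+00]
```

```bash
python3 -m inch '[{"translation":[0.2,-0.3,0],"roll":0},{"translation":[0.25,-0.65,0],"roll":0},{"translation":[0.25,-1,0],"roll":0},{"translation":[0.25,-1,0],"roll":0}]'
python3 -m inch '[{"translation":[0,-0.3,0],"roll":0},{"translation":[0,-0.6,0],"roll":0},{"translation":[0,-0.74,0],"roll":0},{"translation":[0,-0.74,0],"roll":0},{"translation":[0,-0.74,0],"roll":0},{"translation":[0,-0.74,0],"roll":0}]'
python3 - <<'E'
from h import *
im,c=snap('wrist','w3.png'); s=get_state(); print(s['ee_pos'])
hsv=cv2.cvtColor(im,cv2.COLOR_RGB2HSV); m=cv2.inRange(hsv,(100,130,60),(128,255,255))
k,l,st,ce=cv2.connectedComponentsWithStats(m); i=1+np.argmax(st[1:,4]); print(st[i]); v=hsv[:,:,2]
ys,xs=np.nonzero(l==i)
for y in range(ys.min(),ys.max()+1,4):
    x=xs[ys==y]; print(y,x.min(),x.max(),int(v[y,x].mean()),onz(c,(x.min()+x.max())/2,y,.06).round(4))
E
```

```text
time: 14.65
ee_pos: [0.4417, -0.197, 0.1406]
ee_rot: [-0.698, 0.716, 0.0, 0.0]
force: [0.5, -0.1, -0.7]
gripper_width: 0.0383
time: 15.25
ee_pos: [0.5114, -0.199, 0.1414]
ee_rot: [-0.698, 0.716, 0.0, -0.0]
force: [0.3, 0.1, -0.1]
gripper_width: 0.0384
[ 0.51151499 -0.19921986  0.14158257]
[266 211  13  38 471]
211 268 277 75 [ 0.5139 -0.1984  0.06  ]
215 267 277 75 [ 0.5144 -0.195   0.06  ]
219 267 278 80 [ 0.5141 -0.1916  0.06  ]
223 266 278 112 [ 0.5146 -0.1882  0.06  ]
227 266 278 112 [ 0.5147 -0.1847  0.06  ]
231 266 278 112 [ 0.5148 -0.1813  0.06  ]
235 266 278 111 [ 0.5149 -0.1777  0.06  ]
239 266 278 111 [ 0.515  -0.1742  0.06  ]
243 266 278 111 [ 0.5152 -0.1706  0.06  ]
247 267 278 109 [ 0.5149 -0.167   0.06  ]
```

View pics/w3.png

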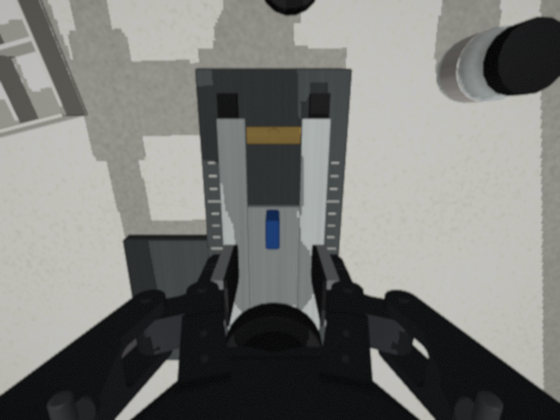

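The wrist view shows the blue lug top at (272,235), the nose edge at row 206 and the stop face at row 143. The guideway ahead is clear. Measuring the gap, then grasping.

```bash
python3 - <<'E'
from h import *
d=np.load('pics/w3.png.npz'); c=dict(K=d['K'],camera_from_world=d['T'])
g=cv2.cvtColor(cv2.imread('pics/w3.png'),cv2.COLOR_BGR2GRAY).astype(int); print(g[195:215,255:262].mean(1).round(), g[120:152,260:285].mean(1).round())
for p,z in(((273,143.5),.029),((273,206),.028),((273,126.5),.029)): print(p,onz(c,*p,z).round(4))
E
python3 -m inch '[{"translation":[-0.05,-0.03,0.2],"roll":0},{"translation":[-0.1,-0.03,0.45],"roll":0},{"translation":[-0.15,-0.03,0.7],"roll":0},{"translation":[-0.19,-0.03,0.88],"roll":0},{"translation":[-0.19,-0.03,0.995],"roll":0},{"translation":[-0.19,-0.03,0.995],"roll":0},{"translation":[-0.19,-0.03,0.995],"roll":0}]'
python3 -m inch '[{"translation":[0,0,0],"roll":0},{"translation":[0,0,0],"roll":0},{"translation":[0,0,0],"roll":0},{"translation":[0,0,0],"roll":0},{"translation":[0,0,0],"roll":0},{"translation":[0,0,0],"roll":0}]' 1 40
```

```text
[ 49.  49.  48.  49.  48.  48.  48.  48.  48.  56.  73.  90. 108. 119.
 123. 124. 124. 123. 123. 124.] [48. 48. 48. 48. 48. 51. 63. 81. 91. 94. 95. 97. 97. 98. 99. 99. 98. 97.
 97. 97. 97. 96. 91. 77. 59. 50. 48. 49. 49. 49. 48. 49.]
(273, 143.5) [ 0.5122 -0.248   0.029 ]
(273, 206) [ 0.5138 -0.1923  0.028 ]
(273, 126.5) [ 0.5118 -0.262   0.029 ]
time: 16.0
ee_pos: [0.5161, -0.1811, 0.0427]
ee_rot: [-0.698, 0.717, -0.0, 0.0]
force: [0.2, -0.6, -0.5]
gripper_width: 0.0385
time: 16.6
ee_pos: [0.5152, -0.1811, 0.0428]
ee_rot: [-0.698, 0.717, -0.0, -0.001]
force: [-6.2, -1.0, 5.8]
gripper_width: 0.011
```

```bash
python3 -m inch '[{"translation":[0.04,0.008,0],"roll":0},{"translation":[0.1,0.008,0],"roll":0},{"translation":[0.17,0.008,0],"roll":0},{"translation":[0.24,0.008,0],"roll":0},{"translation":[0.31,0.008,0],"roll":0},{"translation":[0.37,0.008,0],"roll":0},{"translation":[0.42,0.008,0],"roll":0},{"translation":[0.45,0.008,0],"roll":0}]'
python3 -m inch '[{"translation":[0.012,0,0],"roll":0},{"translation":[0.024,0,0],"roll":0},{"translation":[0.036,0,0],"roll":0},{"translation":[0.048,0,0],"roll":0},{"translation":[0.06,0,0],"roll":0}]'
python3 - <<'E'
from h import *
im,c=snap('wrist','w4.png'); cv2.imwrite('pics/w4v.png',im[:,:,::-1]); s=get_state(); print(s['ee_pos'],s['force'])
E
```

```text
time: 17.4
ee_pos: [0.5139, -0.225, 0.0427]
ee_rot: [-0.698, 0.716, 0.0, 0.001]
force: [-2.9, 7.2, 5.9]
gripper_width: 0.0112
time: 17.9
ee_pos: [0.5137, -0.2307, 0.0427]
ee_rot: [-0.698, 0.716, 0.0, 0.001]
force: [-2.5, 7.4, 6.8]
gripper_width: 0.0111
[ 0.51375557 -0.23089223  0.04272347] [-2.70336752  6.55309134  6.50509846]
```

View pics/w4v.png

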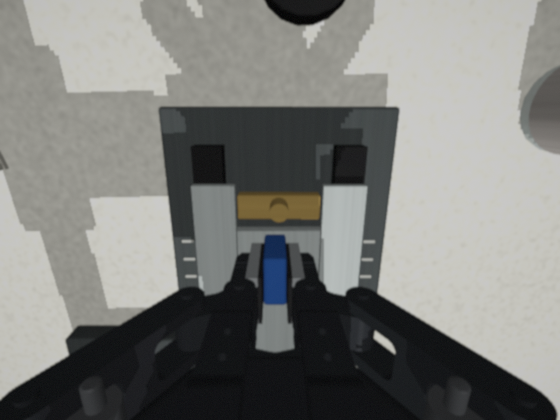

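The wrist view shows the nose edge (row ~228) just short of the stop face (row ~221).

```bash
cat > gap.py <<'E'
from h import *
import sys
f=sys.argv[1]
import os
if not os.path.exists('pics/'+f): snap('wrist',f)
d=np.load(f'pics/{f}.npz'); c=dict(K=d['K'],camera_from_world=d['T']); im=cv2.imread('pics/'+f)
print(im[214:236,245:258].mean(1).round().astype(int).tolist())
print('face row->y',[(r,onz(c,278,r,.029)[1].round(4)) for r in(219,220,221,222,223)]); print('nose',[(r,onz(c,278,r,.028)[1].round(4)) for r in(224,226,227,228,229)])
s=get_state(); print(s['time'],s['ee_pos'].round(4),s['force'].round(1))
E
python3 gap.py w4.png
```

```text
[[56, 100, 120], [56, 99, 120], [55, 99, 119], [54, 95, 114], [50, 82, 98], [50, 65, 73], [51, 54, 53], [51, 51, 48], [51, 51, 48], [51, 51, 48], [51, 51, 48], [55, 55, 52], [66, 67, 63], [79, 80, 77], [87, 88, 84], [90, 91, 88], [100, 101, 97], [116, 118, 113], [127, 128, 124], [129, 131, 126], [130, 131, 127], [130, 131, 126]]
face row->y [(219, np.float64(-0.2484)), (220, np.float64(-0.2478)), (221, np.float64(-0.2472)), (222, np.float64(-0.2466)), (223, np.float64(-0.246))]
nose [(224, np.float64(-0.245)), (226, np.float64(-0.2438)), (227, np.float64(-0.2432)), (228, np.float64(-0.2425)), (229, np.float64(-0.2419))]
17.95 [ 0.5138 -0.2309  0.0427] [-2.7  6.6  6.5]
```

```bash
python3 -m inch '[{"translation":[0.01,0,0],"roll":0},{"translation":[0.02,0,0],"roll":0},{"translation":[0.03,0,0],"roll":0},{"translation":[0.04,0,0],"roll":0}]'
python3 -m inch '[{"translation":[0.005,0,0],"roll":0},{"translation":[0.01,0,0],"roll":0}]'
python3 gap.py w5.png
```

```text
time: 18.35
ee_pos: [0.5136, -0.2347, 0.0427]
ee_rot: [-0.698, 0.716, 0.0, 0.001]
force: [-2.1, 6.5, 6.4]
gripper_width: 0.0106
time: 18.55
ee_pos: [0.5136, -0.2357, 0.0427]
ee_rot: [-0.698, 0.716, 0.0, 0.001]
force: [-2.5, 7.3, 5.8]
gripper_width: 0.0107
[[57, 101, 122], [57, 101, 122], [56, 101, 121], [56, 100, 120], [55, 99, 119], [55, 98, 118], [55, 98, 118], [55, 98, 118], [55, 98, 118], [54, 98, 118], [54, 97, 117], [53, 94, 114], [59, 89, 105], [73, 86, 93], [84, 87, 86], [88, 90, 86], [98, 99, 95], [114, 116, 111], [125, 126, 121], [128, 129, 124], [128, 129, 124], [128, 129, 124]]
face row->y [(219, np.float64(-0.2533)), (220, np.float64(-0.2527)), (221, np.float64(-0.2521)), (222, np.float64(-0.2515)), (223, np.float64(-0.2509))]
nose [(224, np.float64(-0.25)), (226, np.float64(-0.2487)), (227, np.float64(-0.2481)), (228, np.float64(-0.2475)), (229, np.float64(-0.2469))]
18.6 [ 0.5136 -0.2357  0.0427] [-2.5  7.1  6.8]
```

```bash
for k in a; do python3 -m inch '[{"translation":[0.005,0,0],"roll":0},{"translation":[0.01,0,0],"roll":0}]'; done
python3 -m inch '[{"translation":[0.004,0,0],"roll":0},{"translation":[0.004,0,0],"roll":0}]'
```

```text
time: 18.8
ee_pos: [0.5136, -0.2367, 0.0427]
ee_rot: [-0.698, 0.716, 0.0, 0.001]
force: [-1.6, 7.4, 6.3]
gripper_width: 0.0114
time: 19.0
ee_pos: [0.5136, -0.2371, 0.0427]
ee_rot: [-0.698, 0.716, 0.0, 0.001]
force: [-1.6, 7.2, 5.8]
gripper_width: 0.0108
```

```bash
python3 -m inch '[{"translation":[0.004,0,0],"roll":0},{"translation":[0.004,0,0],"roll":0}]'
python3 gap.py w6.png | sed -n '1p;4p'
```

```text
time: 19.2
ee_pos: [0.5136, -0.2375, 0.0427]
ee_rot: [-0.698, 0.716, 0.0, 0.001]
force: [-2.7, 7.7, 6.5]
gripper_width: 0.0107
[[55, 99, 119], [55, 99, 119], [56, 100, 120], [56, 100, 121], [57, 101, 121], [56, 100, 121], [56, 99, 120], [55, 99, 119], [54, 98, 118], [55, 98, 118], [55, 98, 118], [54, 97, 117], [54, 97, 117], [53, 96, 116], [53, 94, 113], [61, 90, 105], [87, 97, 102], [112, 115, 112], [124, 126, 121], [127, 128, 124], [127, 128, 124], [127, 128, 124]]
19.25 [ 0.5136 -0.2375  0.0427] [-1.2  6.9  6.5]
```

```bash
python3 -m inch '[{"translation":[0.004,0,0],"roll":0},{"translation":[0.004,0,0],"roll":0}]'
```

```text
time: 19.45
ee_pos: [0.5136, -0.2379, 0.0427]
ee_rot: [-0.698, 0.716, 0.0, 0.001]
force: [-1.3, 7.6, 6.4]
gripper_width: 0.0108
```

```bash
python3 -m inch '[{"translation":[0.004,0,0],"roll":0},{"translation":[0.004,0,0],"roll":0}]'
```

```text
time: 19.65
ee_pos: [0.5135, -0.2382, 0.0427]
ee_rot: [-0.698, 0.716, 0.001, 0.001]
force: [-2.7, 7.6, 6.5]
gripper_width: 0.0109
```

```bash
python3 -m inch '[{"translation":[0.003,0,0],"roll":0},{"translation":[0.003,0,0],"roll":0}]';python3 gap.py w7.png | sed -n '1p;4p'
```

```text
time: 19.85
ee_pos: [0.5135, -0.2382, 0.0427]
ee_rot: [-0.698, 0.716, 0.001, 0.001]
force: [-2.1, 8.5, 7.1]
gripper_width: 0.0109
[[55, 98, 118], [55, 99, 118], [55, 99, 119], [56, 100, 120], [57, 101, 121], [56, 100, 121], [56, 100, 121], [56, 99, 120], [55, 98, 118], [54, 97, 118], [54, 98, 117], [55, 98, 118], [55, 98, 117], [54, 97, 117], [53, 96, 116], [55, 95, 114], [75, 99, 112], [106, 114, 116], [123, 126, 122], [127, 128, 123], [127, 129, 124], [127, 128, 124]]
19.9 [ 0.5135 -0.2382  0.0428] [-1.6  8.8  6.8]
```

```bash
python3 -m inch '[{"translation":[0.003,0,0],"roll":0},{"translation":[0.003,0,0],"roll":0}]'; python3 -m inch '[{"translation":[0.002,0,0],"roll":0},{"translation":[0.002,0,0],"roll":0}]';python3 gap.py w8.png | sed -n '1p;4p'
```

```text
time: 20.1
ee_pos: [0.5135, -0.2382, 0.0427]
ee_rot: [-0.698, 0.716, 0.001, 0.001]
force: [-0.8, 10.6, 7.8]
gripper_width: 0.0109
time: 20.3
ee_pos: [0.5135, -0.2382, 0.0427]
ee_rot: [-0.698, 0.716, 0.001, 0.001]
force: [-2.4, 11.4, 8.1]
gripper_width: 0.0112
[[55, 98, 118], [55, 98, 118], [56, 99, 119], [56, 100, 120], [57, 100, 121], [57, 101, 121], [56, 100, 120], [56, 99, 119], [55, 98, 118], [55, 98, 118], [54, 98, 117], [55, 98, 118], [55, 98, 117], [54, 97, 116], [53, 96, 116], [55, 95, 114], [73, 99, 113], [103, 113, 116], [121, 124, 121], [126, 128, 123], [127, 128, 123], [127, 128, 124]]
20.35 [ 0.5135 -0.2382  0.0427] [-1.6 10.8  7.7]
```

The tool has stopped against the stop with about 4 N over friction. Relaxing, releasing and retreating upward and away from the head.

```bash
python3 -m inch '[{"translation":[-0.005,0,0],"roll":0},{"translation":[-0.005,0,0],"roll":0}]'
python3 -m inch '[{"translation":[0,0,0],"roll":0},{"translation":[0,0,0],"roll":0},{"translation":[0,0,0],"roll":0},{"translation":[0,0,0],"roll":0},{"translation":[0,0,0],"roll":0}]' 0.55
python3 -m inch '[{"translation":[0,0,-0.1],"roll":0},{"translation":[0,0,-0.25],"roll":0},{"translation":[0,0,-0.5],"roll":0},{"translation":[0,0,-0.8],"roll":0},{"translation":[0,0,-1],"roll":0},{"translation":[0,0,-1],"roll":0},{"translation":[0,0,-1],"roll":0},{"translation":[0,0,-1],"roll":0}]'
python3 - <<'E'
from h import *
im,c=snap('wrist','w9.png'); sc,_=snap('scene','s9.png'); a=sc[165:265,155:325]
v=np.zeros((360+0,800,3),np.uint8); v[:,:300]=im[20:380,130:430]; b=cv2.resize(a,(500,294),interpolation=cv2.INTER_CUBIC); v[:294,300:]=b
cv2.imwrite('pics/c9.png',v[:,:,::-1]); g=im.astype(int); s=get_state(); print(s['ee_pos'],s['force'])
hsv=cv2.cvtColor(im,cv2.COLOR_RGB2HSV); m=cv2.inRange(hsv,(15,90,50),(32,255,255)); k,l,st,ce=cv2.connectedComponentsWithStats(m); i=1+np.argmax(st[1:,4]); x0,y0,w,h,_=st[i]; print(st[i])
xc=x0+w//4; print(y0,im[y0+h-6:y0+h+8,xc-5:xc+5].mean(1).round().astype(int).tolist()); print('stop far edge',onz(c,x0+w/2,y0,.029),'near',onz(c,x0+w/2,y0+h,.029))
E
```

```text
time: 20.55
ee_pos: [0.5135, -0.2382, 0.0427]
ee_rot: [-0.698, 0.716, 0.001, 0.001]
force: [-3.0, 8.5, 6.4]
gripper_width: 0.0107
time: 21.05
ee_pos: [0.5136, -0.2398, 0.0419]
ee_rot: [-0.698, 0.717, -0.0, -0.0]
force: [0.3, 0.8, -0.4]
gripper_width: 0.0381
time: 21.85
ee_pos: [0.5132, -0.2394, 0.1413]
ee_rot: [-0.698, 0.716, 0.001, -0.0]
force: [-0.5, 0.7, -0.2]
gripper_width: 0.0384
[ 0.51316801 -0.23934027  0.1410615 ] [-0.51496694  0.46248225  0.68039337]
[251 173  52  17 827]
173 [[104, 86, 47], [103, 85, 46], [104, 85, 46], [103, 85, 46], [100, 84, 52], [96, 89, 71], [100, 101, 96], [106, 110, 108], [106, 111, 110], [103, 108, 108], [101, 106, 108], [101, 106, 107], [100, 105, 107], [99, 104, 106]]
stop far edge [ 0.51118124 -0.26298967  0.029     ] near [ 0.51156958 -0.24771267  0.029     ]
```

View pics/c9.png

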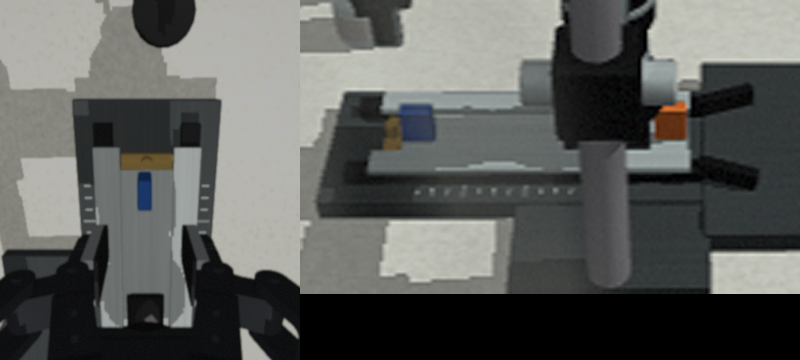

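The nose touches the brass with no dark gap at crop row ~169. The stop is unmoved to within about 1 mm, and the specimen stands in its nest under the head. Handing in.

```bash
python3 -c "
from workcell import workorder; print(workorder.finish_job())"
```

```text
the job is handed in; nothing more can be done
None
```

I fed the carrier in by the orange lug, took hold of the blue lug on the far side, and drew it along until its nose rested on the brass stop. Then I released it, raised the hand about 100 mm clear, and handed the job in at about 22 s of the 58 s allowed.

**Contact with the stop:** while creeping in, the tool stopped advancing and the pull rose from about 7.5 N to 11 N, roughly 4 N against the stop. That is well under the 18 N that would move it.

**After release:** the wrist picture showed no gap between the nose and the brass. The stop's edges came out within about 1 mm of where they were before the draw.

**Less certain:**
- **Specimen:** in the last pictures it is mostly hidden under the head. What shows is in the nest, but I did not measure how upright it is.
- **Camera offset:** the top camera and the arm disagreed by about 4 mm sideways. I aligned the carrier to the guideway within the same picture and by contact force instead.
- **Bystanders:** I did not measure the jar, lens cap or sample tray again at the end, and no contact showed on the tool near them.

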